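# Clamp the gearbox housing in the ball-knob vise

### The job

Take the aluminium gearbox housing out of the black case, where only its long sides can be reached, stand it upright on the bare bench top and let go; then take it anew by its ends and stand it on the vise bed, midway along the jaws with its long sides facing them, and let go. Then turn the smooth ball knob clockwise as far as it will go, so that the jaw clamps the housing firmly; move the jaw with the knob alone. Do not drop the housing, and leave the carton, screwdriver and small black box where they are.

Things in the scene. Friction and masses are not known exactly. Their poses are not given: they have to be found in the camera images.
- housing: Aluminium gearbox housing, a block 66 mm (its x) by 40 mm (y) by 50 mm high (z), 0.25 to 0.5 kg, with four screw heads and a disc (under 1.5 mm high) on top. Origin: centre of its underside. It starts upright in the case, its x along the case's x.
- case: Open black case, fixed, 160 (its x) x 145 mm (y), walls 55 mm high, 5 mm thick; floor 5 mm. Origin: centre of underside. The housing stands in the +x compartment (inside x -4 to +75, y -67 to +67 mm): only 4 to 9 mm free at each end, over 40 mm at each long side. The other part is filled by a rack of bits, under 55 mm high. Case and vise may each be left or right of the robot.
- vise: Grey vise, fixed; base 220 (its x, -115 to +105) x 110 (y) x 30 mm high. Origin: underside, middle line. Bed = base top, z 30 mm. Fixed jaw's face at x = +70 mm, 24 mm thick; jaws 70 mm wide (y), tops at z 78 mm. Housing clamped: its centre at x = 50, y = 0 mm, its x along the vise's y. At x = -80 mm a column (42 x 60 mm, 74 mm high) bears the ball knob.
- jaw: The vise's sliding steel jaw, 22 mm thick, 70 mm wide, 48 mm high, on the knob's side. Origin: lower edge of its face, middle of its width, at vise x = +14 mm with the knob at 0 (56 mm open to the fixed jaw). It moves towards the fixed jaw by 8 mm per radian of the knob; it sits on a cushion spring (5 N, then 3 N per mm) on a carriage behind it.
- ball (a point): Centre of the smooth polished black ball knob, 52 mm in diameter, on an upright 18 mm steel neck; 115 mm above the bench, at vise x = -80, y = 0 mm; it turns about the vertical. Slippery (friction about 0.3): grip it with 30 to 40 N across its widest part, which is at this height; gripped lightly or higher up it slips.
- ball_knob (a joint): Turn of the ball knob, rad, growing clockwise seen from above: 0 = jaw open, 2.6 = end stop. Starts at 0 to 0.5. Friction (0.2 N m) holds it where it is left, also when clamped. The jaw closes on the housing at 2.0; from there its cushion spring yields and the knob takes up to 0.36 N m at the stop. Needs two or more grips of up to 1.5 rad, turning the hand back between.
- carton: Bystander: closed cardboard carton 100 x 80 x 45 mm high. Origin: centre of underside.
- screwdriver: Bystander: screwdriver 170 mm long with a black handle, lying along its x. Origin: on the bench under its middle.
- bit_box: Bystander: closed black plastic box 110 x 70 x 30 mm high with a white paper patch on top. Origin: centre of underside.
There are look-alikes about, which are no part of the job. Of the things that look like the vise, the larger one is meant.

How it is judged:
On the way, in this order (a step that is already met when the one before it is completed fails the run):
1. the housing stands upright on the bench top, let go and at rest, outside case and vise (height (world z) of housing below 0.004 m and angle between housing's own z axis and vertical below 0.1 rad and horizontal distance between housing and case above 0.09 m and linear speed of housing below 0.02 m/s and angular speed of housing below 0.2 rad/s and contact force between the fingers and housing below 0.2 N), for 0.2 s.
2. the housing stands on the vise bed between the open jaws, let go and not yet clamped (x of housing in the frame of vise between 0.025 and 0.06 m and y of housing in the frame of vise between -0.015 and 0.015 m and z of housing in the frame of vise between 0.025 and 0.034 m and angle between housing's own z axis and vertical below 0.1 rad and linear speed of housing below 0.02 m/s and angular speed of housing below 0.2 rad/s and contact force between the fingers and housing below 0.2 N and value of joint ball_knob below 1 rad), for 0.2 s.
At the end, for the whole second after the job is handed in: The housing stands upright (within 0.1 rad) on the vise bed (within 4 mm), midway along the jaws within 15 mm, long sides along them within 0.08 rad, at rest and let go; the knob is at rest and the sliding jaw presses on it with more than 13 N (knob past about 2.35 rad) (x of housing in the frame of vise between 0.025 and 0.06 m and y of housing in the frame of vise between -0.015 and 0.015 m and z of housing in the frame of vise between 0.025 and 0.034 m and angle between housing's own z axis and vertical below 0.1 rad and linear speed of housing below 0.02 m/s and angular speed of housing below 0.2 rad/s and contact force between the fingers and housing below 0.2 N and angle between the x axis of housing and the y axis of vise, either way round below 0.08 rad and contact force between jaw and housing above 13 N and velocity of joint ball_knob between -0.05 and 0.05 rad/s); the robot touches nothing.
It fails at once if the housing is dropped (falls freely faster than 0.6 m/s) (linear speed of housing above 0.6 m/s and contact force between the fingers and housing below 0.2 N).
It fails at once if the jaw is pushed hard (over 15 N) with the fingers instead of by the knob (contact force between the fingers and jaw above 15 N).
It fails at once if the carton is shifted by more than 30 mm (distance of carton from where it was at the start of the episode above 0.03 m).
It fails at once if the screwdriver is shifted by more than 30 mm (distance of screwdriver from where it was at the start of the episode above 0.03 m).
It fails at once if the small black box is shifted by more than 30 mm (distance of bit_box from where it was at the start of the episode above 0.03 m).
It also fails if it takes over 72 s, if anything falls off the work surface, if the arm or the gripper's body presses on something with over 40 N, if the wrist force passes 120 N, or if a joint passes its speed limit or range.

### The arm

A 7-joint arm with a two-finger parallel gripper is mounted at the origin on the work surface. World frame = base frame: x ahead of the robot, y to its left, z up, the work surface at z = 0. Lengths are in m, angles in rad, forces in N, time in s.
With the tool pointing down it reaches from about 0.4 to 0.925 m from the base axis. Payload 5.6 kg.
Tool frame: the origin (TCP) lies midway between the tips of the shut fingers; the grasp point (between the pads) lies 19 mm behind it; z points along the fingers, y is the line along which they close (so a half turn about z gives the same grasp; the last joint's range is limited). The gripper opens to 85 mm and grips with 20 to 120 N. Pads are 22 mm wide; open, the fingers measure 114 mm over their backs; the gripper's body (76 mm by 85 mm) begins 54 mm behind the grasp point. The pads swing forward as they close: fully open they stand 13 mm farther back than shut.
Start: joints at [-1.204, 0.468, -0.012, 1.603, 0.006, 1.071, -0.056], TCP at [0.259, 0.596, 0.196] pointing down, gripper open.
Joint ranges: [-2.53, 2.53], [-0.31, 2.02], [-1.57, 1.55], [0.28, 2.44], [-1.29, 4.43], [0.15, 1.84], [-2.92, 2.92]. Speed limits (rad/s): [2.57, 2.57, 3.14, 3.14, 3.14, 3.14, 3.14].

### API

Orientations are given as a unit quaternion [w, x, y, z].
In Python, from plant import ctrl, planner, snapshot, camera_model, sign_off gives the robot as it stands. Calls block until the motion is done:
- ctrl.movep(position, orientation): joint-space move of the TCP to a pose.
- ctrl.move_straight(position, v=0.15, ori=None, force_limit=None): straight line of the TCP; ori=None keeps the orientation; v is the mean speed in m/s. With force_limit (N) it stops when the force on the tool has changed by that much, and returns True; else False.
- ctrl.move_joints(angles): joint-space move.
- ctrl.set_gripper(opening, grasp_force=None): finger opening in m; grasp_force is the grip in N (None keeps the last); returns when the fingers have stopped.
- ctrl.dwell(seconds).
- planner.inverse_kinematics(position, orientation): joint angles nearest the present ones, or None.
- snapshot(name): name is "scene" or "top"; returns (picture, depth): 384x512x3 uint8, red, green, blue; 384x512 float32, m along the optical axis (not along the pixel's ray), 0 where there is no reading.
- camera_model(name): a dict with "fovy" (degrees; the focal length in pixels is half the picture's height over the tangent of half this angle, whatever the lens; pixels are square), "cx", "cy" (the principal point, pixels), "R" (3x3) and "t" (3): a world point X has camera coordinates R X + t. Camera axes: x right, y down, z forward; pixel columns grow to the right and rows downward; lengths in m; the calibration is good to about 2 mm. A picture is of the moment at which its call begins. camera_model takes no time and is no camera call.
A pose or a line that the arm cannot do raises ctrl.PlanningError and nothing moves.
- sign_off(): hands the job in; it is judged then, once.
Readings, each from a call of its own:
- ctrl.read_clock(): time.
- ctrl.read_joint_pos(): joint angles.
- ctrl.read_dq(): joint speeds.
- ctrl.read_joint_torque(): joint torques, N m.
- ctrl.read_position(): TCP position.
- ctrl.read_tcp_rot(): TCP orientation.
- ctrl.read_ft_force(): force on the tool from outside, world axes, zero at the start.
- ctrl.read_moment(): the same for the moment, N m.
- ctrl.read_gripper_width(): finger opening in m.
- ctrl.read_grip_force(): force on a finger pad.
Only numpy, scipy, OpenCV 4.12 (cv2) and the standard library are available. Lean on these libraries where they do the work, as an engineer would, in place of code of your own. Each camera call takes 0.05 s, during which the arm holds its last target. There are 200 camera calls.

## Working session

There is one attempt and no reset: what is moved stays moved. The work goes in short steps, each a Python script; the robot and the scene stay as the last script left them, time stands still between calls to the robot, and variables do not carry over. Pictures are saved under pics/ and viewed, at most 13 in all, crops included, and the job is handed in when it is done.

```bash
ls; mkdir -p pics; python3 - <<'E'
from plant import *
import cv2,numpy as np
for n in ("scene","top"):
    p,d=snapshot(n); cv2.imwrite(f"pics/{n}0.png",cv2.cvtColor(p,cv2.COLOR_RGB2BGR)); np.save(f"pics/{n}0.npy",d)
    print(n,camera_model(n),(d>0).mean())
print(ctrl.read_tcp_rot(),ctrl.read_clock())
E
```

```text
pics
scene {'fovy': 45.644174801604045, 'cx': 259.5067319491606, 'cy': 192.36039416161967, 'R': array([[ 0.7124681 ,  0.70170163, -0.00200691],
       [ 0.54873462, -0.55893211, -0.62167934],
       [-0.43735513,  0.44182544, -0.78326928]]), 't': array([-0.42304255, -0.18106256,  1.45617311])} 0.9959818522135416
top {'fovy': 57.33856370262528, 'cx': 251.67274402250206, 'cy': 195.78928043167573, 'R': array([[-0.01300776, -0.99981071, -0.01446836],
       [-0.98046218,  0.01559365, -0.19608864],
       [ 0.19627714,  0.011635  , -0.98047943]]), 't': array([0.09542574, 0.52255812, 0.8845357 ])} 0.9959208170572916
[-1.05818751e-04  2.03494400e-01  9.79075778e-01 -7.99578478e-04] 0.1
```

View pics/top0.png

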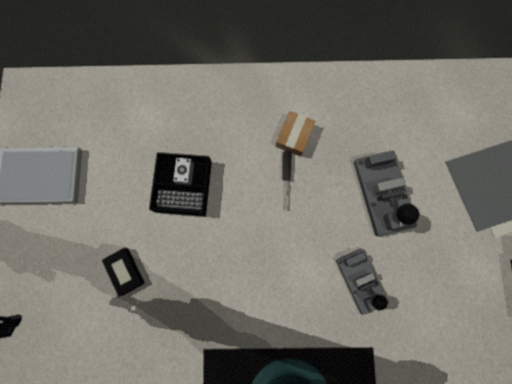

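View pics/scene0.png

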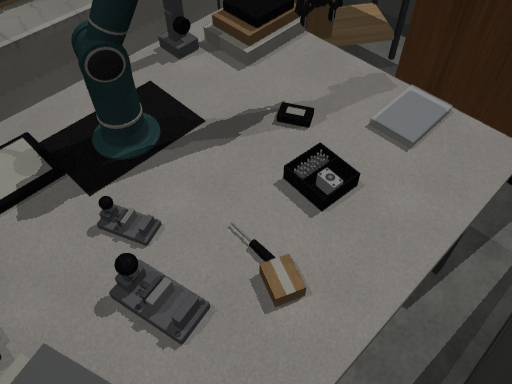

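The top view shows the case at (182,184) with the housing at (182,170). The large vise is at (388,192), with its fixed jaw at (382,159) and its ball at (408,214). The carton is at (296,132), the screwdriver at (287,178) and the bit box at (123,272). The smaller vise at (362,282) is the look-alike.

```bash
cat > h.py <<'E'
from plant import *
import cv2,numpy as np
from scipy.spatial.transform import Rotation as Ro
def cloud(name,d):
    c=camera_model(name); f=192/np.tan(np.radians(c["fovy"])/2)
    v,u=np.mgrid[:384,:512]
    P=np.stack([(u-c["cx"])/f*d,(v-c["cy"])/f*d,d],-1)
    return (P-c["t"])@c["R"]
def ray(name,uv,z):
    c=camera_model(name); f=192/np.tan(np.radians(c["fovy"])/2)
    r=np.array([(uv[0]-c["cx"])/f,(uv[1]-c["cy"])/f,1])@c["R"]; o=-c["t"]@c["R"]
    return o+r*(z-o[2])/r[2]
def proj(name,X):
    c=camera_model(name); f=192/np.tan(np.radians(c["fovy"])/2)
    q=c["R"]@X+c["t"]; return q[:2]/q[2]*f+[c["cx"],c["cy"]]
def down(a):
    "tool down, closing line (tool y) along world angle a"
    y=np.array([np.cos(a),np.sin(a),0]); z=np.array([0,0,-1.]); x=np.cross(y,z)
    return np.roll(Ro.from_matrix(np.stack([x,y,z],1)).as_quat(),1)
def rect(mask,name,z):
    "min-area rect of largest blob, rays cast to plane z"
    cs=cv2.findContours(mask.astype(np.uint8),0,1)[0]; c=max(cs,key=cv2.contourArea)
    W=np.array([ray(name,p[0],z)[:2] for p in c],np.float32)*1000
    return cv2.minAreaRect(W),cv2.boundingRect(c)
E
python3 - <<'E'
from h import *
for n in ("top","scene"):
    p=cv2.imread(f"pics/{n}0.png"); d=np.load(f"pics/{n}0.npy"); P=cloud(n,d); z=P[...,2]; np.save(f"pics/{n}P.npy",P)
    x,y=P[...,0],P[...,1]
    flat=(abs(x-.5)<.3)&(abs(y)<.4)&(abs(z)<.01); print(n,"bench z",np.median(z[flat]),z[flat].std())
    tab={"case":(182,184),"housing":(182,170),"carton":(296,132),"scr":(287,170),"bit":(123,272),"fix":(382,159),"ball":(408,214),"small":(379,300)} if n=="top" else {"housing":(330,178),"ball":(126,265),"fix":(185,312),"carton":(282,280)}
    for k,(u,v) in tab.items(): print(k,P[v,u].round(3),p[v,u])
P=np.load("pics/topP.npy");z=P[...,2]
g=cv2.imread("pics/top0.png").max(2)
def reg(u0,v0,u1,v1):
    m=np.zeros(z.shape,bool); m[v0:v1,u0:u1]=1; return m
print("housing",rect(reg(165,150,200,190)&(g>90),"top",.055))
print("case",rect(reg(140,140,220,225)&(z>.045),"top",.055))
V=reg(340,140,425,245)
print("vise base",rect(V&(z>.015),"top",.03))
print("jaws z",rect(V&(z>.068)&reg(340,140,425,172),"top",.078), rect(V&(z>.068)&reg(340,172,425,195),"top",.078))
for n,r in (("top",V),("scene",reg(90,240,145,285))):
  Q=np.load(f"pics/{n}P.npy"); B=Q[r&(Q[...,2]>.1)&(Q[...,2]<.16)]; 
  A=np.c_[2*B,np.ones(len(B))]; s=np.linalg.lstsq(A,(B**2).sum(1),rcond=None)[0]; print("ball",len(B),s[:3],np.sqrt(s[3]+s[:3]@s[:3]))
E
```

```text
top bench z -0.0006614463364477031 0.0019253372540880213
case [0.34  0.077 0.971] [23 25 25]
housing [0.597 0.275 0.059] [115 121 120]
carton [ 0.704 -0.038  0.046] [153 169 169]
scr [ 0.601 -0.011  0.025] [40 42 42]
bit [0.329 0.431 0.027] [133 147 150]
fix [ 0.613 -0.258  0.075] [81 84 81]
ball [ 0.456 -0.284  0.14 ] [19 21 22]
small [ 0.257 -0.214  0.095] [2 5 3]
scene bench z 0.001417963272517643 0.002074733493054982
housing [0.601 0.272 0.059] [85 86 86]
ball [ 0.473 -0.298  0.135] [15 15 16]
fix [ 0.626 -0.266  0.077] [74 72 71]
carton [ 0.715 -0.047  0.046] [125 134 135]
housing (((598.387451171875, 276.1539001464844), (40.54115676879883, 67.23897552490234), 83.8183364868164), (174, 158, 17, 25))
case (((564.3687744140625, 281.58978271484375), (147.93792724609375, 161.50445556640625), 84.46992492675781), (149, 152, 61, 62))
vise base (((535.596923828125, -280.7283935546875), (219.91259765625, 129.89976501464844), 12.633601188659668), (354, 150, 65, 86))
jaws z (((617.9479370117188, -256.7651672363281), (25.52442741394043, 72.81775665283203), 11.934698104858398), (368, 150, 28, 15)) (((544.5986938476562, -272.4307556152344), (22.747020721435547, 72.61589050292969), 12.262489318847656), (376, 177, 29, 14))
ball 380 [ 0.46157747 -0.29271141  0.1153702 ] 0.02506065584383398
ball 428 [ 0.45950872 -0.29397794  0.11786196] 0.024788991244634028
```

```bash
cat >> h.py <<'E'
R=np.radians
HP=np.array([.598,.276]); HA=R(-6)          # housing in case
BP=np.array([.47,.06]); BA=R(45)            # bench place
VA=R(12.6); VO=np.array([.5382,-.2753])
vx=np.array([np.cos(VA),np.sin(VA)]); vy=np.array([-vx[1],vx[0]])
def vp(x,y,z): return np.r_[VO+x*vx+y*vy,z]
E
python3 - <<'E'
from h import *
for nm,p,a in (("pick",np.r_[HP,.015],HA+np.pi/2),("place",np.r_[BP,.011],BA+np.pi/2),("re",np.r_[BP,.011],BA),("vise",vp(.044,0,.045),VA+np.pi/2),("ball",vp(-.08,0,.093),VA),("ball",vp(-.08,0,.093),VA+np.pi/2)):
  for k in (0,np.pi):
    q=planner.inverse_kinematics(p,down(a+k)); print(nm,k,None if q is None else np.round(q,2))
t=ctrl.read_clock
ctrl.movep(np.r_[HP,.16],down(HA+np.pi/2)); print(t(),ctrl.read_position(),ctrl.read_joint_pos())
p,d=snapshot("top"); cv2.imwrite("pics/t1.png",cv2.cvtColor(p,4)[100:250,120:270].repeat(4,0).repeat(4,1))
E
```

```text
pick 0 [-0.5   0.69  0.03  1.69 -0.03  0.76  1.  ]
pick 3.141592653589793 [-0.88  0.76  0.57  1.72 -0.54  0.82 -1.74]
place 0 [-0.18  0.47 -0.03  2.15  0.02  0.52  2.14]
place 3.141592653589793 [-0.59  0.51  0.48  2.17 -0.44  0.55 -0.57]
re 0 [-0.41  0.48  0.26  2.16 -0.24  0.53  0.81]
re 3.141592653589793 [-1.14  1.03  1.34  2.2  -1.22  1.09 -1.45]
vise 0 [ 0.12  0.64  0.36  1.75 -0.3   0.8   2.41]
vise 3.141592653589793 [-0.22  0.79  0.87  1.77 -0.74  0.94 -0.38]
ball 0 [-0.15  0.55  0.85  1.99 -0.55  0.85  1.23]
ball 3.141592653589793 [-0.4   0.88  1.34  2.   -0.98  1.14 -1.54]
ball 0 [-0.09  0.52  0.77  1.98 -0.48  0.83  2.74]
ball 3.141592653589793 [-0.21  0.59  0.95  1.99 -0.62  0.89 -0.27]
1.8083 [0.59721215 0.27777331 0.16007341] [-0.53259711  0.51513242  0.06540155  1.61630429 -0.03915282  1.01127492
  1.01342341]
```

View pics/t1.png

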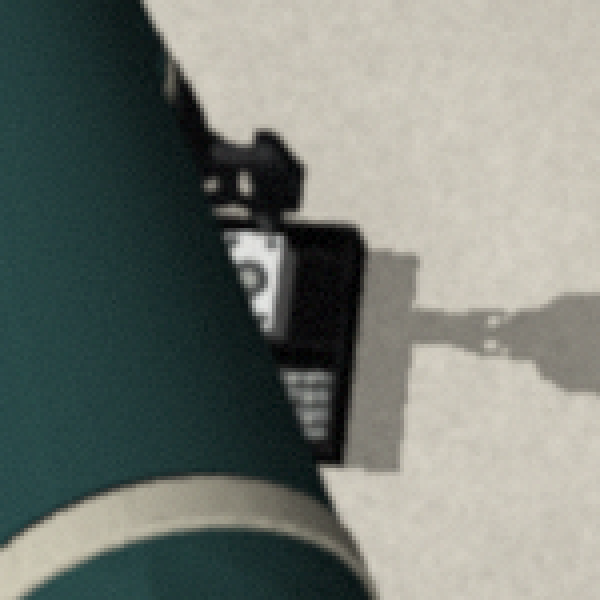

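The arm is hiding part of the housing, seen at about (183,168) in full-picture pixels. It still lies where it was measured, so I'll pick it and place it.

```bash
python3 - <<'E'
from h import *
t=ctrl.read_clock
o=down(HA+np.pi/2)
hit=ctrl.move_straight(np.r_[HP,.06],v=.12); 
hit=ctrl.move_straight(np.r_[HP,.015],v=.08,force_limit=12); print(t(),hit,ctrl.read_position(),ctrl.read_ft_force())
ctrl.set_gripper(.0,40); print(t(),ctrl.read_gripper_width(),ctrl.read_grip_force(),ctrl.read_ft_force())
if ctrl.read_gripper_width()>.03:
    ctrl.move_straight(np.r_[HP,.16],v=.12); print(t(),ctrl.read_gripper_width(),ctrl.read_grip_force(),ctrl.read_ft_force())
    p,d=snapshot("scene"); cv2.imwrite("pics/s2.png",cv2.cvtColor(p,4)[50:250,220:450].repeat(3,0).repeat(3,1)[:600,:690])
E
```

```text
3.55 False [0.59813467 0.27598379 0.01484165] [ 0.23035484 -0.23945625  0.07031908]
4.05 0.037518815571027264 39.875028133392334 [ 0.04933452 -0.07203629  3.94643743]
5.4083 0.037718333302848496 40.56389629840851 [-0.17048262 -0.72905901 -4.08557855]
```

View pics/s2.png

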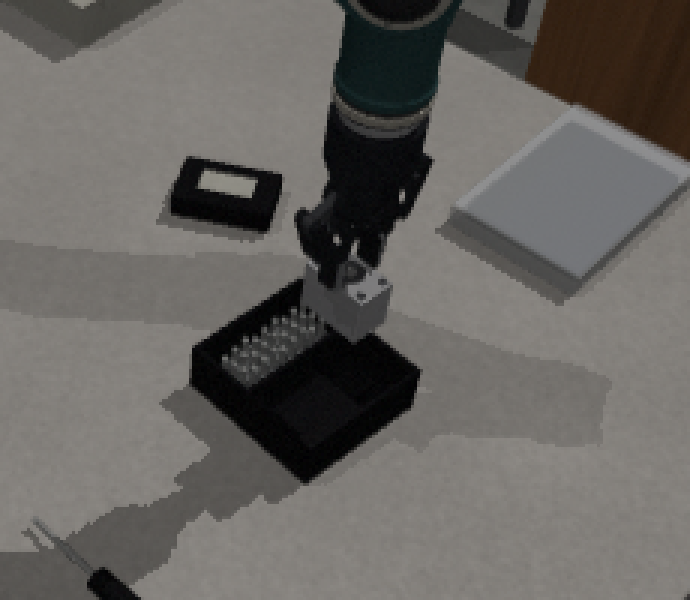

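The housing is held level in the hand at about (335,150) in full-picture pixels, clear of the case. I'll place it on the bench.

```bash
sed -i 's/^BP=.*/BP=np.array([.455,.09]); BA=R(45)/' h.py; python3 - <<'E'
from h import *
t=ctrl.read_clock
o=down(BA+np.pi/2)
ctrl.movep(np.r_[BP,.12],o); print(t(),ctrl.read_position(),ctrl.read_ft_force())
ctrl.move_straight(np.r_[BP,.025],v=.1,ori=o)
hit=ctrl.move_straight(np.r_[BP,.006],v=.02,force_limit=6); print(t(),hit,ctrl.read_position(),ctrl.read_ft_force())
ctrl.set_gripper(.075); ctrl.dwell(.4)
ctrl.move_straight(np.r_[BP,.14],v=.15)
print(t(),ctrl.read_position())
for n in ("top","scene"):
    p,d=snapshot(n); P=cloud(n,d); np.save("pics/P.npy",P)
    m=(P[...,2]>.04)&(P[...,2]<.058)&(np.hypot(P[...,0]-BP[0],P[...,1]-BP[1])<.06)
    print(n,m.sum(), rect(m,n,.05) if m.sum()>20 else None)
    u,v=proj(n,np.r_[BP,.05]).astype(int); cv2.imwrite(f"pics/b3{n}.png",cv2.cvtColor(p,4)[max(v-60,0):v+60,max(u-60,0):u+60].repeat(4,0).repeat(4,1))
a,b=cv2.imread("pics/b3top.png"),cv2.imread("pics/b3scene.png"); h=min(len(a),len(b),600); cv2.imwrite("pics/b3.png",cv2.resize(np.hstack([a[:h],b[:h]]),(800,400)))
E
```

```text
6.4333 [0.4564262  0.09077695 0.12054301] [ 0.94406782 -0.3215529  -3.77106754]
8.2333 True [0.45477572 0.09002307 0.01066668] [-0.67880803  0.56664308  5.58411461]
10.1 [0.45431965 0.08980099 0.13930548]
top 0 None
scene 324 (((456.4801330566406, 87.97822570800781), (64.2071762084961, 46.00944900512695), 44.47360610961914), (235, 182, 24, 14))
```

View pics/b3.png

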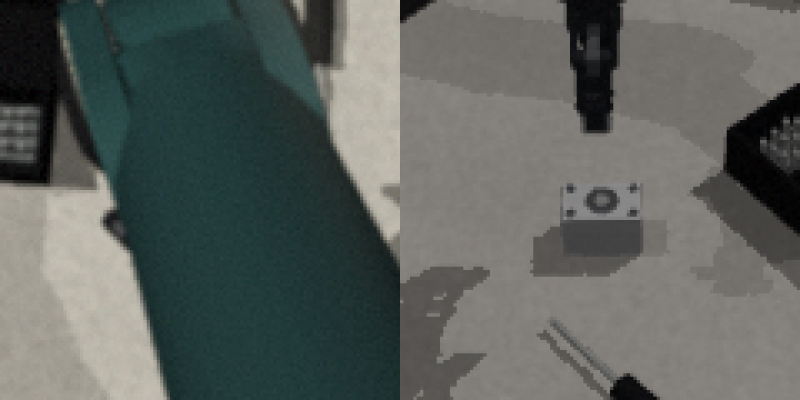

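The housing stands upright on the bench, seen at the centre of the scene crop. I'll retake it by its ends, lift it, and then look at the vise from above it.

```bash
python3 - <<'E'
from h import *
t=ctrl.read_clock
ctrl.set_gripper(.085)
o=down(BA)
ctrl.movep(np.r_[BP,.14],o)
ctrl.move_straight(np.r_[BP,.06],v=.12,ori=o)
hit=ctrl.move_straight(np.r_[BP,.009],v=.06,force_limit=8); print(t(),hit,ctrl.read_position())
if hit: raise SystemExit
ctrl.set_gripper(.0,45); print(t(),ctrl.read_gripper_width(),ctrl.read_grip_force(),ctrl.read_ft_force())
if ctrl.read_gripper_width()>.06:
    ctrl.move_straight(np.r_[BP,.2],v=.15); print(t(),ctrl.read_gripper_width(),ctrl.read_ft_force())
    ctrl.movep(vp(.044,0,.2),down(VA+np.pi/2)); print(t(),ctrl.read_position(),ctrl.read_joint_pos())
    ctrl.dwell(.2);print(ctrl.read_position(),vp(.044,0,.2))
    out=[]
    for n in ("top","scene"):
        p,d=snapshot(n); np.save(f"pics/{n}4.npy",cloud(n,d))
        u,v=proj(n,vp(0,0,.08)).astype(int); out.append(cv2.cvtColor(p,4)[v-75:v+75,u-100 if u>100 else 0:(u-100 if u>100 else 0)+200].repeat(2,0).repeat(2,1))
    cv2.imwrite("pics/v4.png",np.hstack(out))
E
```

```text
13.625 False [0.45525853 0.09002006 0.00919303]
14.4083 0.00022646530307991028 28.99263045983389 [-11.32659086  -6.00829695  56.92586854]
```

```bash
python3 - <<'E'
from h import *
print(ctrl.read_position(),ctrl.read_ft_force(),ctrl.read_tcp_rot(),ctrl.read_gripper_width(),ctrl.read_grip_force())
p,d=snapshot("scene"); np.save("pics/s5.npy",cloud("scene",d)); cv2.imwrite("pics/s5.png",cv2.cvtColor(p,4)[100:280,150:350].repeat(3,0).repeat(3,1))
E
```

```text
[0.45850649 0.08974089 0.01458197] [-11.32659086  -6.00829695  56.92586854] [0.0025451  0.38329325 0.92362106 0.00198735] 0.00022646530307991028 28.99263045983389
```

View pics/s5.png

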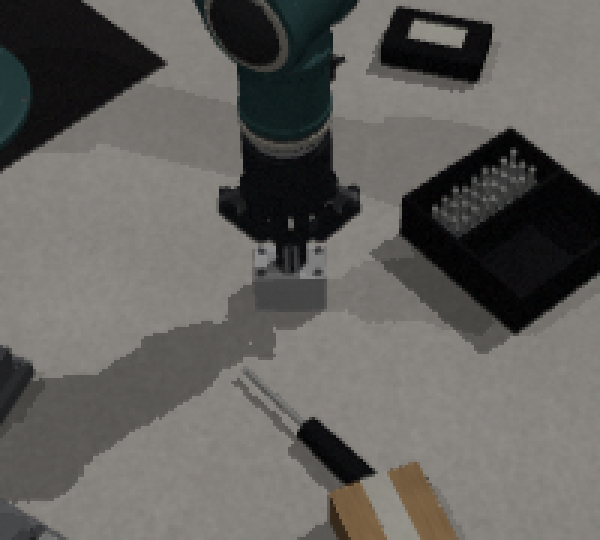

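```bash
python3 - <<'E'
from h import *
tcp=ctrl.read_position()
for z in (.0146,.05,.07): print(z,(proj("scene",np.r_[tcp[:2],z])-[150,100])*3)
P=np.load("pics/s5.npy")
m=(P[...,2]>.042)&(P[...,2]<.056)&(np.hypot(P[...,0]-.455,P[...,1]-.09)<.07)
print(m.sum(),rect(m,"scene",.05))
v=np.arange(172,206,2); print(np.c_[v*3-300,P[v,246]*1000].round(0).tolist())
u=np.arange(232,262,2); print(np.c_[u*3-450,P[188,u]*1000].round(0).tolist())
E
```

```text
0.0146 [292.90314877 289.13992197]
0.05 [292.03951861 265.4249857 ]
0.07 [291.53452351 251.55802379]
234 (((456.43603515625, 88.03175354003906), (64.0525131225586, 46.10380554199219), 44.68134307861328), (235, 182, 24, 14))
[[216.0, 467.0, 79.0, 135.0], [222.0, 387.0, 152.0, 1.0], [228.0, 1038.0, -448.0, 1027.0], [234.0, 453.0, 91.0, 89.0], [240.0, 458.0, 86.0, 89.0], [246.0, 465.0, 80.0, 91.0], [252.0, 464.0, 81.0, 82.0], [258.0, 463.0, 81.0, 73.0], [264.0, 463.0, 81.0, 63.0], [270.0, 463.0, 80.0, 56.0], [276.0, 465.0, 78.0, 51.0], [282.0, 467.0, 76.0, 45.0], [288.0, 467.0, 76.0, 37.0], [294.0, 468.0, 75.0, 29.0], [300.0, 466.0, 76.0, 18.0], [306.0, 466.0, 76.0, 8.0], [312.0, 466.0, 76.0, -1.0]]
[[246.0, 395.0, 88.0, -2.0], [252.0, 403.0, 89.0, 4.0], [258.0, 436.0, 68.0, 51.0], [264.0, 442.0, 70.0, 55.0], [270.0, 446.0, 74.0, 55.0], [276.0, 446.0, 82.0, 48.0], [282.0, 458.0, 78.0, 62.0], [288.0, 463.0, 81.0, 63.0], [294.0, 467.0, 84.0, 64.0], [300.0, 470.0, 89.0, 63.0], [306.0, 466.0, 100.0, 50.0], [312.0, 471.0, 104.0, 50.0], [318.0, 477.0, 105.0, 55.0], [324.0, 478.0, 112.0, 49.0], [330.0, 456.0, 142.0, 4.0]]
```

The depth data shows shut fingertips resting on the housing top at z≈0.05, while the TCP reads z=0.015. So the tool reading is about 35 mm too low. I'll lift and measure this offset properly.

```bash
python3 - <<'E'
from h import *
ctrl.move_straight(np.r_[BP,.1],v=.1); ctrl.dwell(.2)
print(ctrl.read_clock(),ctrl.read_position(),ctrl.read_ft_force(),ctrl.read_gripper_width())
p,d=snapshot("scene"); P=cloud("scene",d); tcp=ctrl.read_position()
near=(np.hypot(P[...,0]-tcp[0],P[...,1]-tcp[1])<.03)
print("tip z pts",np.sort(P[near&(P[...,2]>.065)][:,2])[:12].round(3))
f=near&(P[...,2]>.07)&(P[...,2]<tcp[2]+.075); print("finger xy",P[f][:,:2].mean(0), f.sum())
hm=(P[...,2]>.042)&(P[...,2]<.058)&(np.hypot(P[...,0]-BP[0],P[...,1]-BP[1])<.06); print("house",rect(hm,"scene",.05))
cv2.imwrite("pics/s6.png",cv2.cvtColor(p,4)[60:240,150:350].repeat(3,0).repeat(3,1))
E
```

```text
15.7167 [0.45459385 0.0898932  0.09943159] [-0.63513271  0.84784345  0.01885194] -0.000250167817666949
tip z pts [0.143 0.143 0.143 0.144 0.144 0.144 0.145 0.145 0.146 0.146 0.147 0.147]
finger xy [0.4593308 0.0840853] 86
house (((456.4855041503906, 87.98170471191406), (64.22401428222656, 46.00600814819336), 44.468292236328125), (235, 182, 24, 14))
```

View pics/s6.png

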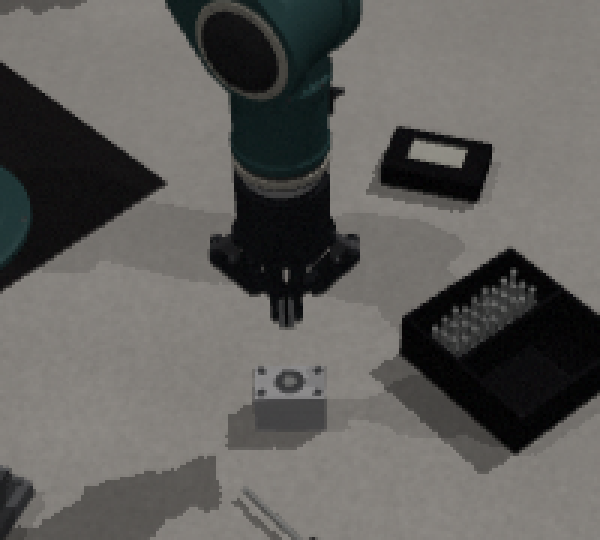

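The picture confirms it: the fingertips are at about (287,325) in the crop, z≈0.14, with the TCP reading 0.099. The housing still stands at (290,395). I'll apply an offset of 0.037 m and retake the housing.

```bash
echo 'OFF=.037  # true tip z = read z + OFF' >> h.py; python3 - <<'E'
from h import *
t=ctrl.read_clock
ctrl.set_gripper(.085); print("open",ctrl.read_gripper_width())
o=down(BA)
ctrl.move_straight(np.r_[BP,.07-OFF],v=.12,ori=o)
hit=ctrl.move_straight(np.r_[BP,.012-OFF],v=.06,force_limit=8); print(t(),hit,ctrl.read_position())
if hit: raise SystemExit
ctrl.set_gripper(.0,45); print(t(),ctrl.read_gripper_width(),ctrl.read_grip_force(),ctrl.read_ft_force())
if ctrl.read_gripper_width()>.06:
    ctrl.move_straight(np.r_[BP,.14],v=.15); print(t(),ctrl.read_gripper_width(),ctrl.read_ft_force())
    ctrl.movep(vp(.044,0,.14),down(VA+np.pi/2)); ctrl.dwell(.2)
    print(t(),ctrl.read_position(),vp(.044,0,.14),ctrl.read_joint_pos())
    out=[]
    for n in ("top","scene"):
        p,d=snapshot(n); np.save(f"pics/{n}4.npy",cloud(n,d)); cv2.imwrite(f"pics/{n}4.png",cv2.cvtColor(p,4))
        u,v=proj(n,vp(0,0,.08)).astype(int); u0=max(u-100,0); v0=min(v-75,234); out.append(cv2.cvtColor(p,4)[v0:v0+150,u0:u0+200].repeat(2,0).repeat(2,1)); print(n,u0,v0)
    cv2.imwrite("pics/v4.png",np.hstack(out))
E
```

```text
open 0.08480186417458
18.375 False [ 0.45531026  0.0900884  -0.02473418]
18.6917 0.06565746229104169 50.72029888629913 [-1.11478235 -0.87435252  5.63456553]
19.9417 0.06550291877323579 [-0.33564819  0.59183794 -3.85277329]
21.6333 [ 0.58153904 -0.26437927  0.14010016] [ 0.58114034 -0.2657017   0.14      ] [ 0.2561574   0.50567708  0.16093765  1.68958138 -0.09585022  0.95398265
  2.2452189 ]
top 291 111
scene 56 213
```

View pics/v4.png

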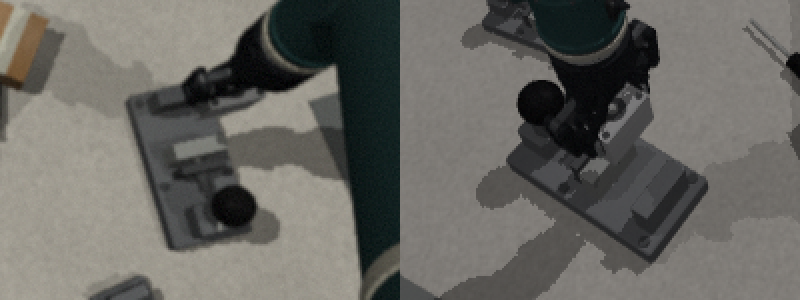

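The housing is held by its ends above the vise, at about (620,110) in the view, with the gap below it. I'll lower it.

```bash
python3 - <<'E'
from h import *
t=ctrl.read_clock
o=down(VA+np.pi/2)
ctrl.move_straight(vp(.044,0,.065),v=.1,ori=o); print(ctrl.read_position()-vp(.044,0,.065))
hit=ctrl.move_straight(vp(.044,0,.022),v=.05,force_limit=8); print(t(),hit,ctrl.read_position(),ctrl.read_ft_force())
if hit: raise SystemExit
hit=ctrl.move_straight(vp(.044,0,.001),v=.02,force_limit=6); print(t(),hit,ctrl.read_position(),ctrl.read_ft_force())
p,d=snapshot("scene"); cv2.imwrite("pics/s7.png",cv2.cvtColor(p,4)[213:363,56:256].repeat(3,0).repeat(3,1))
E
```

```text
[ 0.00058422 -0.00028633  0.00063188]
23.6417 False [ 0.58145545 -0.26585748  0.0223174 ] [ 0.3296739   0.85799884 -3.23795009]
24.425 True [ 0.58096099 -0.26564403  0.005634  ] [-1.48652307 -0.43468706  4.93323531]
```

View pics/s7.png

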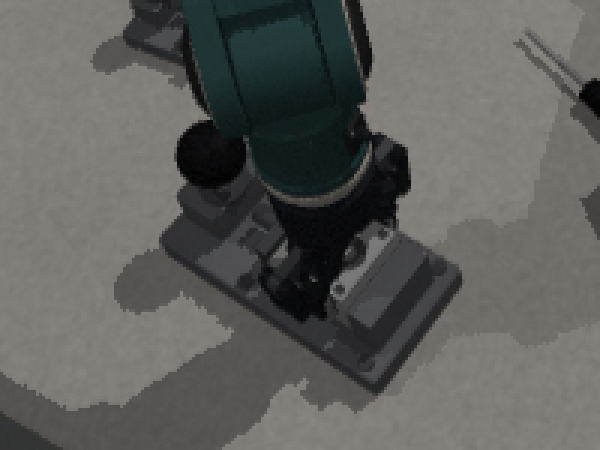

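The housing touched the bed at the expected height, with clearance to both jaws. It shows at about (360,265) beside the fixed jaw. I'll release it, lift and check.

```bash
python3 - <<'E'
from h import *
t=ctrl.read_clock
ctrl.set_gripper(.085); ctrl.dwell(.3)
ctrl.move_straight(vp(.044,0,.15),v=.15); 
b=vp(-.08,0,.15); ctrl.movep(b,down(VA+R(45))); ctrl.dwell(.2)
print(t(),ctrl.read_position()-b,ctrl.read_joint_pos())
for n in ("scene","top"):
    p,d=snapshot(n); P=cloud(n,d); L=np.stack([(P[...,:2]-VO)@vx,(P[...,:2]-VO)@vy],-1)
    g=p.max(2)
    m=(P[...,2]>.072)&(P[...,2]<.09)&(abs(L[...,0]-.045)<.05)&(abs(L[...,1])<.05)&(g>95)
    if m.sum()>30:
        r=rect(m,n,.08)[0]; c=np.array(r[0])/1000-VO; print(n,r,c@vx,c@vy)
    if n=="scene": cv2.imwrite("pics/s8.png",cv2.cvtColor(p,4)[213:363,56:256].repeat(3,0).repeat(3,1))
E
```

```text
27.05 [ 0.00109218  0.00049425 -0.00033332] [ 0.2111922   0.35468486  0.35920046  1.92202003 -0.15748895  0.8920448
  1.65685309]
scene ((578.8618774414062, -265.2153625488281), (38.76510238647461, 64.85327911376953), 12.932174682617188) 0.04188250326887499 0.0009716529803365775
top ((580.3729248046875, -263.11077880859375), (40.426265716552734, 66.51163482666016), 12.656341552734375) 0.043816260437669674 0.0026959267596051734
```

View pics/s8.png

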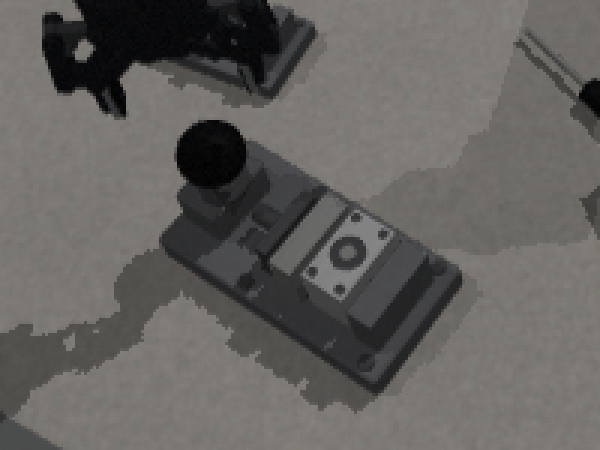

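The housing stands centred between the jaws at about (350,255). Its vise-frame position is x≈43 mm, y≈1–3 mm, and it is well aligned. Next is the knob.

```bash
cat >> h.py <<'E'
def jawx(n="scene"):
    "vise x of sliding jaw face, from jaw-top points"
    p,d=snapshot(n); P=cloud(n,d); L0=(P[...,:2]-VO)@vx; L1=(P[...,:2]-VO)@vy
    m=(P[...,2]>.07)&(P[...,2]<.084)&(L0>-.02)&(L0<.065)&(abs(L1)<.02); return np.percentile(L0[m],[2,98]) if m.sum()>10 else None
E
python3 - <<'E'
from h import *
t=ctrl.read_clock
o=down(VA+R(45)); b=vp(-.08,0,.056)
hit=ctrl.move_straight(b,v=.1,ori=o,force_limit=12); print(t(),hit,ctrl.read_position()-b)
if hit: raise SystemExit
ctrl.set_gripper(0,38); print(t(),ctrl.read_gripper_width(),ctrl.read_grip_force(),ctrl.read_ft_force())
q=np.array(ctrl.read_joint_pos()); 
for k in (.4,.8,1.2):
    r=q.copy(); r[6]-=k; ctrl.move_joints(r); print(t(),ctrl.read_moment(),ctrl.read_ft_force(),ctrl.read_gripper_width(),ctrl.read_position()-b)
print(ctrl.read_joint_pos()[6])
ctrl.set_gripper(.085); ctrl.dwell(.1); print(jawx("scene"),jawx("top"),t())
E
```

```text
28.2417 False [ 0.00046184 -0.00031907  0.00055368]
28.6667 0.05043085640214484 38.8963919878006 [-3.37748766 -1.66524866  6.10748731]
29.1333 [-0.06116104  0.06115188 -0.21705305] [ 0.04456941 -0.55327832  0.74409043] 0.05026774399078895 [-0.00028096 -0.00126749  0.00094374]
29.6 [-0.1102627   0.1390803  -0.17655539] [-0.8198096  -0.75768805  0.52510262] 0.05024772580664127 [-0.00029223 -0.00126454  0.00094313]
30.0667 [-0.14618924  0.15993618 -0.19454802] [-1.50348614 -0.18190216  1.0309912 ] 0.05059324527469018 [-0.00028284 -0.00127852  0.00093419]
0.5209053161842274
[-0.01358957  0.06447461] [-0.00807635  0.06332248] 30.7083
```

```bash
python3 - <<'E'
from h import *
t=ctrl.read_clock
q=np.array(ctrl.read_joint_pos()); q[6]+=1.25; ctrl.move_joints(q)
ctrl.set_gripper(0,40); print(t(),ctrl.read_gripper_width(),ctrl.read_grip_force())
q=np.array(ctrl.read_joint_pos())
for k in np.arange(.15,1.4,.15):
    r=q.copy(); r[6]-=k; ctrl.move_joints(r); m=ctrl.read_moment()[2]; print(t(),round(k,2),round(m,3),round(ctrl.read_gripper_width(),4))
    if m<-.5: break
ctrl.dwell(.2); print(ctrl.read_moment(),ctrl.read_joint_pos()[6]-q[6])
E
```

```text
32.275 0.05016514994416023 40.96956253051758
32.5417 0.15 -0.235 0.0503
32.8083 0.3 -0.195 0.0506
33.075 0.45 -0.179 0.0504
33.3417 0.6 -0.182 0.0502
33.6083 0.75 -0.109 0.05
33.875 0.9 -0.075 0.0506
34.1417 1.05 -0.085 0.0501
34.4083 1.2 -0.086 0.0501
34.675 1.35 -0.084 0.0504
[-0.08693504 -0.05501606  0.26006738] -1.3465937872673255
```

```bash
python3 - <<'E'
from h import *
ctrl.set_gripper(.085); ctrl.dwell(.1)
b=ctrl.read_position(); b[2]=.15; ctrl.move_straight(b,v=.2); ctrl.dwell(.1); print(ctrl.read_clock(),ctrl.read_joint_pos()[6],ctrl.read_moment())
p,d=snapshot("scene"); P=cloud("scene",d); L0=(P[...,:2]-VO)@vx; L1=(P[...,:2]-VO)@vy
for c in range(-20,66,4):
    m=(abs(L0*1000-c)<2)&(abs(L1)<.02); print(c,np.round(np.median(P[m][:,2]),3),int(np.median(p.max(2)[m])),end=" | ")
cv2.imwrite("pics/s9.png",cv2.cvtColor(p,4)[213:363,56:256].repeat(4,0).repeat(4,1)[:600,:800])
E
```

```text
36.1333 0.35850467902494937 [ 0.015037   -0.00281246  0.018752  ]
-20 0.489 31 | -16 0.061 48 | -12 0.062 47 | -8 0.07 55 | -4 0.072 55 | 0 0.071 54 | 4 0.072 53 | 8 0.079 91 | 12 0.08 100 | 16 0.08 104 | 20 0.08 103 | 24 0.078 103 | 28 0.08 94 | 32 0.081 114 | 36 0.082 112 | 40 0.081 109 | 44 0.082 72 | 48 0.082 99 | 52 0.082 76 | 56 0.081 71 | 60 0.081 132 | 64 0.082 131 |
```

View pics/s9.png

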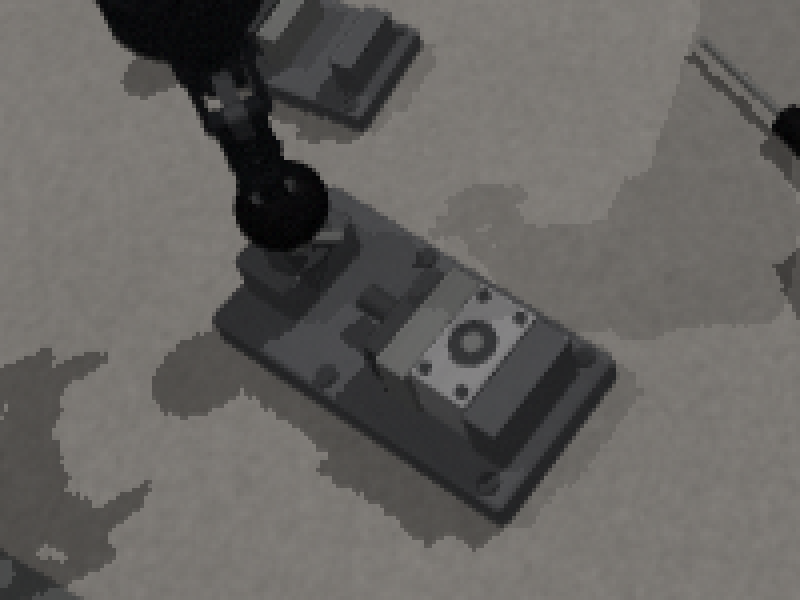

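The jaw top is at (430,320) in the crop and has closed onto the housing (face at x≈29 mm, housing 30–70 mm). The knob's end position is uncertain, so I'll take another grip and watch the wrist joint torque.

```bash
python3 - <<'E'
from h import *
t=ctrl.read_clock
b=vp(-.08,0,.054); o=down(VA+R(20))
ctrl.movep(np.r_[b[:2],.15],o)
hit=ctrl.move_straight(b,v=.12,ori=o,force_limit=12); ctrl.dwell(.1); print(t(),hit,ctrl.read_position()-b,ctrl.read_joint_torque()[6],ctrl.read_moment()[2])
if hit: raise SystemExit
ctrl.set_gripper(0,40); ctrl.dwell(.1); print(ctrl.read_gripper_width(),ctrl.read_grip_force(),ctrl.read_joint_torque()[6],ctrl.read_moment()[2])
q=np.array(ctrl.read_joint_pos())
for k in np.arange(.1,.95,.1):
    r=q.copy(); r[6]-=k; ctrl.move_joints(r); ctrl.dwell(.1); print(t(),round(k,2),round(ctrl.read_joint_pos()[6]-q[6],3),"tau",round(ctrl.read_joint_torque()[6],3),"M",ctrl.read_moment().round(3),ctrl.read_ft_force().round(1))
E
```

```text
38.0083 False [ 0.00066221 -0.00037124  0.00089264] -0.0009407026300323196 0.05860827243656243
0.05009812942138076 40.74128329753876 -0.07589174900203943 0.11237376348170891
38.8833 0.1 -0.098 tau 0.018 M [ 0.097  0.22  -0.021] [-0.3  1.   3.6]
39.2333 0.2 -0.197 tau -0.004 M [0.021 0.166 0.036] [-1.7  0.2  2.3]
39.5833 0.3 -0.297 tau -0.008 M [-0.065  0.11  -0.02 ] [0.  0.6 2.7]
39.9333 0.4 -0.397 tau -0.01 M [-0.06  -0.103  0.043] [2.2 0.3 2.2]
40.2833 0.5 -0.497 tau -0.061 M [ 0.371 -0.102  0.066] [0.6 2.4 3. ]
40.6333 0.6 -0.597 tau -0.062 M [ 0.423 -0.361  0.125] [1.9 2.2 2.3]
40.9833 0.7 -0.697 tau 0.0 M [ 0.029 -0.655 -0.028] [ 4.3  0.1 -0.2]
41.3333 0.8 -0.797 tau -0.004 M [-0.184 -0.805  0.071] [ 4.  -2.5 -1.7]
41.6833 0.9 -0.897 tau 0.036 M [-0.433 -0.958 -0.027] [ 4.8 -1.8 -2.5]
```

```bash
python3 - <<'E'
from h import *
t=ctrl.read_clock
ctrl.set_gripper(.085)
q=planner.inverse_kinematics(vp(-.08,0,.047),down(VA+R(20))); 
up=vp(-.08,0,.12); 
q0=np.array(ctrl.read_joint_pos()); q0[6]+=.9; ctrl.move_joints(q0)
b=vp(-.08,0,.047); hit=ctrl.move_straight(b,v=.05,ori=down(VA+R(20)),force_limit=12); ctrl.dwell(.1); print(t(),hit,ctrl.read_position()-b)
ctrl.set_gripper(0,40); print(ctrl.read_gripper_width(),ctrl.read_grip_force(),ctrl.read_ft_force(),ctrl.read_position()-b)
q=np.array(ctrl.read_joint_pos())
for k in np.arange(.04,.61,.04):
    r=q.copy(); r[6]-=k; ctrl.move_joints(r); print(round(t(),2),round(k,2),"tau",round(ctrl.read_joint_torque()[6],3),"M",ctrl.read_moment().round(2),ctrl.read_ft_force().round(1),round(ctrl.read_grip_force(),1))
p,d=snapshot("scene"); np.save("pics/s10.npy",cloud("scene",d)); cv2.imwrite("pics/s10.png",cv2.cvtColor(p,4))
E
```

```text
43.3917 False [-1.08746759e-04  3.22785613e-05 -1.73823250e-04]
0.05046931952782717 41.08539283275604 [-3.67708323 -0.60466886  6.41581114] [-0.00070793 -0.00053078  0.00035787]
44.07 0.04 tau -0.015 M [ 0.3   0.67 -0.02] [-3.3  1.9  4.8] 42.3
44.32 0.08 tau -0.519 M [-0.13  0.67  0.46] [-2.4  0.6  4.5] 42.3
44.57 0.12 tau -0.289 M [-0.67  0.11  0.21] [-0.3 -4.2  1.4] 42.2
44.82 0.16 tau -0.418 M [-1.11 -0.16  0.43] [ 0.6 -6.8 -1.5] 42.2
45.07 0.2 tau -0.289 M [-1.03 -0.17  0.29] [ 0.8 -5.5 -0.9] 42.3
45.32 0.24 tau -0.28 M [-1.   -0.06  0.27] [ 0.9 -5.5 -0.3] 42.3
45.57 0.28 tau -0.087 M [-0.61 -0.03  0.06] [-0.5 -3.2  2. ] 42.4
45.82 0.32 tau -0.199 M [-0.1   0.2   0.14] [-1.2 -1.   5. ] 42.5
46.07 0.36 tau 0.001 M [ 0.07  0.21 -0.04] [-2.5  0.4  6.1] 42.6
46.32 0.4 tau -0.018 M [ 0.2   0.2  -0.05] [-1.2  0.8  5.5] 42.6
46.57 0.44 tau -0.019 M [ 0.4   0.11 -0.11] [-0.   2.3  4.5] 42.7
46.82 0.48 tau -0.019 M [ 0.15 -0.15 -0.02] [0.5 0.9 2.5] 42.6
47.07 0.52 tau -0.01 M [-0.12 -0.23 -0.04] [2.9 0.4 0.5] 42.5
47.32 0.56 tau -0.233 M [-0.32 -0.34  0.23] [ 2.2 -1.5 -2. ] 42.5
47.57 0.6 tau -0.024 M [ 0.46 -0.6  -0.03] [ 3.2  2.7 -0.4] 42.6
```

Torque peaked at 0.52 N·m, above the 0.36 N·m needed at the stop, and then the hand slipped. That suggests the knob is at its stop. I'll release, retreat and cross-check by how far the carriage has moved relative to the jaw.

```bash
python3 - <<'E'
from h import *
ctrl.set_gripper(.085); ctrl.dwell(.1)
ctrl.move_straight(vp(-.08,0,.2),v=.2)
ctrl.movep([.45,.0,.3],down(R(45))); ctrl.dwell(.2); print(ctrl.read_clock(),ctrl.read_ft_force(),ctrl.read_position())
p,d=snapshot("scene"); P=cloud("scene",d); cv2.imwrite("pics/s11.png",cv2.cvtColor(p,4))
pt,dt=snapshot("top"); cv2.imwrite("pics/t11.png",cv2.cvtColor(pt,4))
Lp=lambda P:((P[...,:2]-VO)@vx,(P[...,:2]-VO)@vy)
for nm,Q,g in (("before",np.load("pics/sceneP.npy"),cv2.imread("pics/scene0.png").max(2)),("now",P,p.max(2))):
    a,b=Lp(Q); print(nm)
    for c in range(-48,32,3):
        m=(abs(a*1000-c)<1.6)&(abs(b)<.012); print(c,np.round(np.median(Q[m][:,2])*1000) if m.any() else None,int(np.median(g[m])) if m.any() else None,end=" | ")
    print()
a,b=Lp(P); m=(P[...,2]>.072)&(P[...,2]<.09)&(abs(b)<.05)&(a>.025)&(a<.08)&(p.max(2)>105); r=rect(m,"scene",.08)[0]; c=np.array(r[0])/1000-VO; print(r,c@vx,c@vy)
s=lambda f,box:cv2.resize(cv2.imread(f)[box[0]:box[1],box[2]:box[3]],(400,400),interpolation=0)
cv2.imwrite("pics/f.png",np.hstack([s("pics/scene0.png",(240,340,105,205)),s("pics/s11.png",(240,340,105,205))]))
E
```

```text
50.4583 [-0.02016522  0.38246947 -0.08564836] [ 0.45004027 -0.00121577  0.29941845]
before
-48 59.0 43 | -45 58.0 43 | -42 61.0 46 | -39 60.0 45 | -36 61.0 49 | -33 61.0 49 | -30 63.0 47 | -27 69.0 54 | -24 69.0 54 | -21 72.0 54 | -18 71.0 55 | -15 69.0 35 | -12 None None | -9 None None | -6 79.0 80 | -3 78.0 100 | 0 79.0 102 | 3 79.0 103 | 6 79.0 103 | 9 79.0 103 | 12 80.0 102 | 15 57.0 52 | 18 32.0 66 | 21 31.0 67 | 24 31.0 66 | 27 32.0 66 | 30 31.0 66 | 
now
-48 33.0 76 | -45 30.0 80 | -42 32.0 77 | -39 30.0 52 | -36 33.0 53 | -33 57.0 52 | -30 33.0 52 | -27 61.0 50 | -24 60.0 52 | -21 60.0 51 | -18 61.0 51 | -15 60.0 50 | -12 None None | -9 70.0 54 | -6 71.0 56 | -3 72.0 56 | 0 71.0 56 | 3 71.0 60 | 6 77.0 79 | 9 78.0 104 | 12 79.0 105 | 15 79.0 106 | 18 79.0 106 | 21 80.0 106 | 24 80.0 107 | 27 80.0 103 | 30 81.0 122 | 
((583.242431640625, -264.45819091796875), (41.91688537597656, 64.53849792480469), 12.483258247375488) 0.04632273141232284 0.0007550011744259302
```

View pics/f.png

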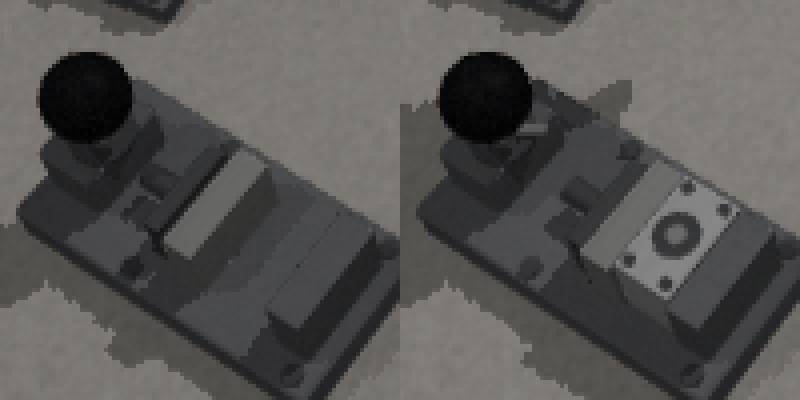

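The left crop is before and the right is now. The dark gap behind the jaw has closed: the carriage moved about 17–18 mm and the jaw about 12 mm. That means roughly 5 mm of spring compression, so the knob is at its stop. The housing stands clamped at (675,235), and the arm is clear.

```bash
python3 -c "
from plant import *
print(sign_off())"
```

```text
the job is handed in; nothing more can be done
None
```

The job is handed in: the housing was set down on the bench, retaken by its ends and stood on the vise bed midway along the jaws, then clamped with the knob turned to what measures as its end stop (sign-off returned no verdict; on the first try at the ends, a tool height reading about 37 mm too low made the shut fingers press on the housing top with about 57 N, and it did not move).

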